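Pin a gearbox cover into line and fit its bolt

TASK

The yellow cover has been put on the gearbox housing slightly turned, so its holes do not line up with the housing's. Push the red-headed tapered drift pin fully home through the cover's red-marked hole, gently working it in so that its taper draws the cover into line, and leave it there; then fit the black-headed bolt fully home in the black-marked hole. Never force either part: feel your way in and ease off when it binds; leave everything else on the bench alone.

Things in the scene. Friction and masses are not known exactly. Their poses are not given: they have to be found in the camera images.
- pin: Drift pin, 120 g, red head, hanging upright by its collar in the blue rack. Origin: centre of the collar's underside; z up. Below: 19 mm round shank for 13 mm, then a straight taper to the tip. Above: collar 32 mm wide, 4 mm thick, then a square head 20 x 20 mm from 4 to 44 mm up, flats along the pin's x and y. Home: collar's underside resting on the cover.
- pin_tip (a point): The pin's flat tip, 5 mm wide, on its axis 43 mm below the pin's origin.
- bolt: Plain push-in bolt (no thread to turn), 120 g, black head, upright in the same rack. Origin, collar and square head as the pin's. Below the origin: 18 mm round shank to 30 mm down, then a bevel to a 12 mm wide end at 34 mm down. Home: collar's underside resting on the cover.
- red_hole (a point): Centre of the upper mouth of the cover's 20 mm hole with red bars beside it. Moves with the cover. z up; y along the cover, from the black hole to the red; x across it. At the start the housing's hole below lies up to 12 mm to one side of it along x; which side and how far is not measured: see or feel it. The pin must bring the cover there.
- black_hole (a point): Same for the 20 mm hole with black bars beside it, 112 mm from the red hole, same axes. At the start the housing's hole below is as far off here, the opposite way along x.
- cover_middle (a point): Middle of the cover's upper face, midway between its holes; axes as the holes'. Cover: yellow plate 50 x 152 x 8 mm, a bearing cap 5 mm high on its middle. Captive on a spigot, it only turns about the upright axis here, against friction (4 to 5 N sideways at a hole), and stays where left. At the start turned out of line, by up to 0.21 rad.
- stand: Round steel swivel stand, 124 mm across, fixed; origin on the bench under the cover's middle; its yaw says nothing of the housing's. On it, locked at an unmeasured angle, the aluminium housing, 60 x 160 mm, top 64 mm above the bench, 0.5 mm under the cover (whose top is at 72.5 mm). Two upright 20 mm holes, 41 mm deep, 56 mm either side of the middle, as in the cover.
- rack: Blue tool rack fixed to the bench, 195 x 56 mm, 50 mm high, origin at the centre of its underside, long side along its x. Three 23 mm upright holes, 65 mm apart along x, 46 mm deep: in them, in any order, hang the pin, the bolt and a spare.
- spare: Spare short bolt with a green square head, otherwise like the bolt, in the rack. Not part of the job: leave it.
- leg_a: Bystander: blue and black leg of a small walking robot, 90 x 36 x 28 mm, lying flat. Leave it.
- leg_b: Bystander: another such leg. Leave it.
- wrench: Bystander: steel wrench, 150 mm long, lying flat. Leave it.
- jar: Bystander: jar, 56 mm across, 80 mm tall. Leave it.
- cup: Bystander: white cup, 72 mm across, 85 mm tall. Leave it.
Mind the look-alikes: they are no part of the job. Leave any white look-alike of the bolt alone. Leave any orange look-alike of the pin alone.

How it is judged:
By the outcome, as a careful person would: the job done as asked, in the order asked, and still so for the second after the job is handed in, with the robot touching nothing.
It also fails if it takes over 72 s, if anything falls off the work surface, if the arm or the gripper's body presses on something with over 40 N, if the wrist force passes 120 N, or if a joint passes its speed limit or range.

ROBOT

A 6-joint arm with a two-finger parallel gripper is mounted at the origin on the work surface. World frame = base frame: x ahead of the robot, y to its left, z up, the work surface at z = 0. Lengths are in m, angles in rad, forces in N, time in s.
With the tool pointing down it reaches from about 0.3 to 0.875 m from the base axis. Payload 6.4 kg.
Tool frame: the origin (TCP) lies midway between the tips of the shut fingers; the grasp point (between the pads) lies 19 mm behind it; z points along the fingers, y is the direction in which the jaws open and shut (so a half turn about z gives the same grasp; the last joint's range is limited). The gripper opens to 85 mm and grips with 20 to 120 N. Pads are 22 mm wide; open, the fingers measure 114 mm over their backs; the gripper's body (76 mm by 85 mm) begins 54 mm behind the grasp point. The pads swing forward as they close: fully open they stand 13 mm farther back than shut.
Start: joints at [-0.206, 0.181, 1.607, -0, 1.354, -0.206], TCP at [0.575, 0, 0.231] pointing down, gripper open.
Joint ranges: [-2.99, 2.99], [-0.89, 2.07], [0.3, 2.58], [-1.14, 4.28], [0, 2.63], [-3.12, 3.12]. Speed limits (rad/s): [2.57, 2.57, 3.01, 3.14, 3.14, 3.14].

INTERFACE

Orientations are given as a unit quaternion [w, x, y, z].
In Python, from bench import ctrl, optics, ticket gives the robot as it stands. The module is installed in compiled form; this text tells all that it offers.
- The arm moves only by the tool step_arm, never from a script. Its argument "targets" is text: rows parted by semicolons, each of 6 numbers parted by spaces: the shift along the tool's x, y, z in mm, then the turn, a rotation vector about the tool's x, y, z in rad. In form: dx dy dz rx ry rz; .... A call has 1 to 8 rows; each row is the pose to reach, as a shift and turn from the pose commanded when the call began, along the tool's axes at that moment; what a row does not reach only later rows make up. A row lasts 1/8 s, in which the tool goes at most 62.5 mm and 10.7 degrees, less where a joint would pass 70% of its speed; a pose out of reach is approached as far as the arm can. A call with a gripper value outside its range is refused whole. "grip" is the opening in per cent of the stroke, from 0 (shut) to 100 (fully open), set as the call begins (left out, the last holds). The fingers move at their own pace and stop on an object; the grip force is fixed at half the most. Time passes only in rows, so rows that repeat a pose let the fingers close. It gives the time, the measured TCP pose, the force and the opening at its end, in the units of the state.
- ctrl.get_obs(): the state, without advancing time (a new reading comes with each control period).
- optics.camera(name): name is "scene" or "side" or "wrist"; returns a dict with "image" (420x560x3 uint8, red, green, blue), "mtx" (3x3 intrinsics, pixels), "D" ([k1, k2, p1, p2, k3] as OpenCV has them; the pictures are not rectified), "xyz" and "orientation" of the camera in the world. Camera axes: x right, y up, looking along -z (the intrinsics and any distortion apply to the point x, -y, -z); pixel columns grow to the right and rows downward; lengths in m; the calibration is good to about 2 mm. A picture is of the moment at which its call begins. There is no depth.
- ticket.hand_in(): hands the job in, once; it reports no verdict.
The state is a dict: "time_s": time; "q": joint angles; "dq": joint speeds; "joint_efforts": joint torques, N m; "eef_pos": TCP position; "eef_rot": TCP orientation; "wrist_force": force on the tool from outside, world axes, zero at the start; "torque": the same for the moment, N m; "opening": opening from 0.0 (shut) to 1.0 (fully open).
Only numpy, scipy, OpenCV 4.12 (cv2) and the standard library are available. Lean on these libraries where they do the work, as an engineer would, in place of code of your own. Each camera call takes 0.05 s, during which the arm holds its last target.

## Working session

There is one attempt and no reset: what is moved stays moved. The work goes in short steps, Python scripts to look and compute and a tool call to move; the robot and the scene stay as the last step left them, time stands still between calls to the robot, and variables do not carry over. Pictures are saved under pics/ and viewed, and the job is handed in when it is done.

Besides the shell and the picture viewer there is one more tool, called after ">>>" as a command line: name --argument value ..., lists and objects as JSON in quotes. step_arm: Moves the arm, as the interface text tells. Its arguments: {"type":"object","properties":{"targets":{"type":"string"},"grip":{"type":"number"}},"required":["targets"]}

```bash
mkdir -p pics; ls
cat > h.py <<'E'
import numpy as np, cv2
from scipy.spatial.transform import Rotation as R
from bench import ctrl, optics, ticket
def rot(q): return R.from_quat([q[1],q[2],q[3],q[0]]).as_matrix()
def cam(n,save=None):
    c=optics.camera(n)
    if save: cv2.imwrite('pics/'+save,c['image'][:,:,::-1]); np.savez('pics/'+save[:-4]+'.npz',**{k:np.array(v) for k,v in c.items()})
    return c
def load(s):
    z=np.load('pics/'+s+'.npz'); return {k:z[k] for k in z}
def ray(c,uv):
    p=cv2.undistortPoints(np.array([[uv]],float),np.array(c['mtx']),np.array(c['D']))[0,0]
    d=rot(c['orientation'])@np.array([p[0],-p[1],-1.]); return np.array(c['xyz']),d
def onz(c,uv,z):
    o,d=ray(c,uv); return o+d*(z-o[2])/d[2]
def proj(c,P):
    p=(np.array(P)-c['xyz'])@rot(c['orientation']); p=np.array([p[0],-p[1],-p[2]])
    return cv2.projectPoints(p[None],np.zeros(3),np.zeros(3),np.array(c['mtx']),np.array(c['D']))[0][0,0]
def tri(a,ua,b,ub):
    o1,d1=ray(a,ua);o2,d2=ray(b,ub)
    d1/=np.linalg.norm(d1);d2/=np.linalg.norm(d2)
    s=np.linalg.lstsq(np.c_[d1,-d2],o2-o1,rcond=None)[0]
    p,q=o1+d1*s[0],o2+d2*s[1]; return (p+q)/2,np.linalg.norm(p-q)
E
python3 - <<'E'
from h import *
for n in('scene','side','wrist'):
    c=cam(n,n+'0.png'); print(n,c['xyz'],c['orientation'],c['mtx'][0])
o=ctrl.get_obs();print(o)
E
```

```text
pics
scene [ 1.28813525 -0.2456271   1.1905681 ] [0.78422654 0.240789   0.16277858 0.54819023] [489.80520595   0.         282.99290788]
side [ 0.27358968 -0.6312435   0.73423582] [ 0.890528    0.38863867 -0.0874162  -0.21972318] [462.28579111   0.         273.72826216]
wrist [0.57440824 0.07228656 0.37349476] [ 9.89506226e-01 -1.44489205e-01  5.41574085e-04 -6.58633376e-05] [344.97176831   0.         275.60655446]
{'time_s': 0.15, 'q': array([-2.06317846e-01,  1.81356495e-01,  1.60777468e+00, -2.12870465e-05,
        1.35380187e+00, -2.06289815e-01]), 'dq': array([ 0.001625  , -0.0012766 , -0.0023575 , -0.00048268,  0.0007767 ,
        0.00068607]), 'joint_efforts': array([ 1.94259010e-03, -4.45260644e+01, -3.51692533e+01, -1.26067753e-04,
        5.82284134e-03,  2.14055274e-05]), 'eef_pos': array([5.74577807e-01, 8.88343231e-05, 2.30600679e-01]), 'eef_rot': array([-5.55237633e-04,  7.07114907e-01,  7.07098337e-01, -3.75472736e-04]), 'wrist_force': array([0.81324232, 0.42207118, 0.03650375]), 'torque': array([ 0.00805421,  0.02592437, -0.01865719]), 'opening': 1.0031287858375006}
```

View pics/scene0.png

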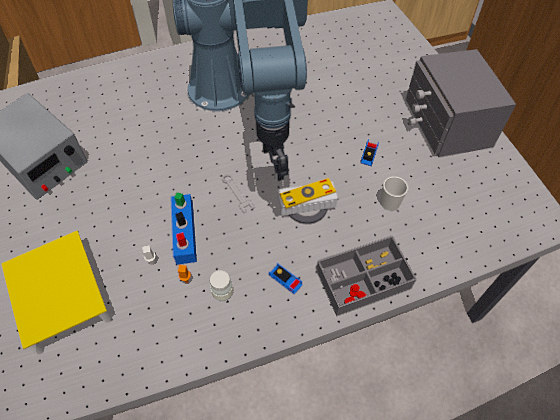

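View pics/side0.png

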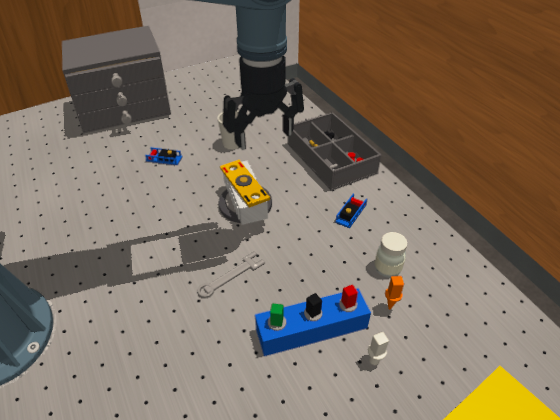

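View pics/wrist0.png

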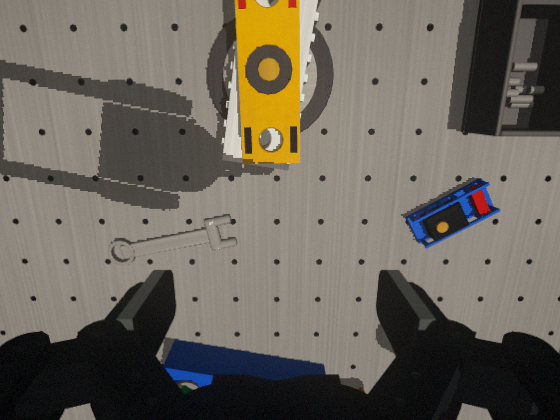

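Run:
```python
from h import *
s=load('scene0');d=load('side0');w=load('wrist0')
a=cv2.resize(s['image'][185:295,135:235],None,fx=4,fy=4,interpolation=cv2.INTER_CUBIC)
b=cv2.resize(d['image'][275:365,245:420],None,fx=4,fy=4,interpolation=cv2.INTER_CUBIC)
cv2.imwrite('pics/sc1.png',a[:,:,::-1]);cv2.imwrite('pics/sd1.png',b[:,:,::-1])
b=cv2.resize(w['image'][0:190,190:350],None,fx=3,fy=3,interpolation=cv2.INTER_CUBIC)
cv2.imwrite('pics/w1.png',b[:,:,::-1])
```

```text
(no output)
```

View pics/sc1.png

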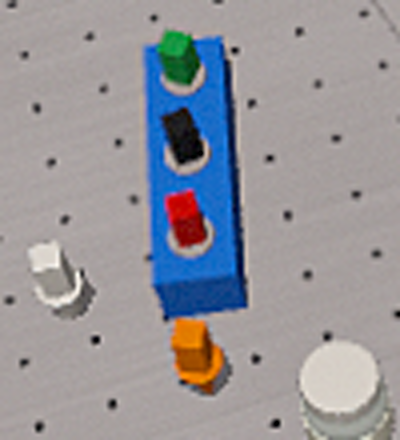

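View pics/sd1.png

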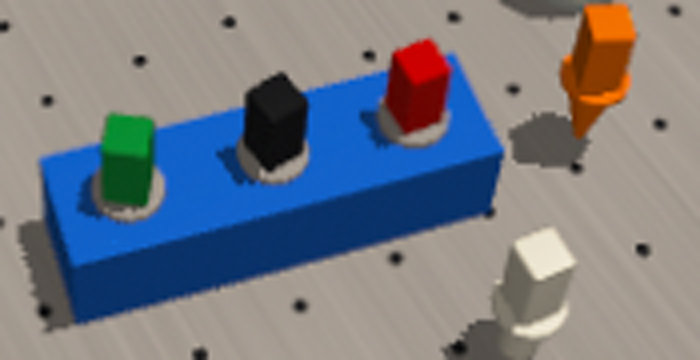

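View pics/w1.png

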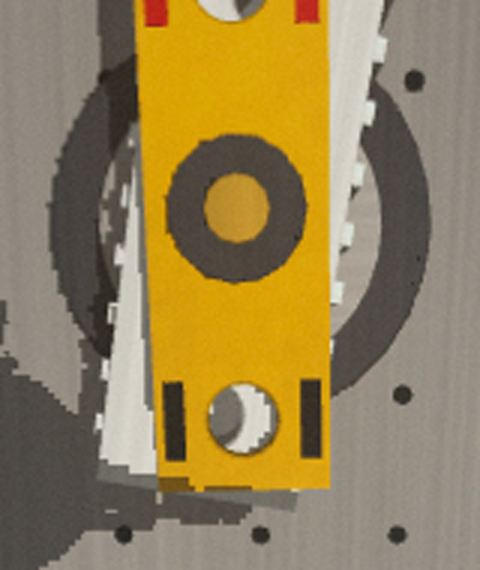

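Run:
```python
from h import *
s=load('scene0');d=load('side0');w=load('wrist0')
S=lambda u,v:(135+u/4,185+v/4)
D=lambda u,v:(245+u/4,275+v/4)
W=lambda u,v:(190+u/3,v/3)
for n,a,b in(('red',(184,205),(420,60)),('blk',(180,122),(277,90)),('grn',(178,43),(130,130)),('orange',(191,333),(609,19)),('white',(46,256),(543,252))):
    print(n,tri(s,S(*a),d,D(*b)),onz(s,S(*a),.094),onz(d,D(*b),.094))
for n,u,z in (('mid',(236,208),.0775),('blkhole',(243,418),.0725),('covBL',(159,490),.0725),('covBR',(330,490),.0725),('covTL',(135,0),.0725),('covTR',(329,0),.0725)): print(n,onz(w,W(*u),z))
print('rack corners side',[onz(d,D(*u),.05) for u in ((40,160),(75,268),(502,152),(455,55))])
print('rack corners scene',[onz(s,S(*u),.05) for u in ((145,47),(222,37),(153,283),(241,270))])
print('orange/white/jar bottom', onz(s,S(205,385),0),onz(s,S(68,305),0))
```

```text
red (array([ 0.59967068, -0.26499371,  0.0879282 ]), np.float64(0.001070579682203477)) [ 0.60378544 -0.26534057  0.094     ] [ 0.59644164 -0.26790141  0.094     ]
blk (array([ 0.53698471, -0.25152684,  0.09029427]), np.float64(0.0026715131619415673)) [ 0.54040259 -0.25261519  0.094     ] [ 0.53502735 -0.25236268  0.094     ]
grn (array([ 0.47313147, -0.2384433 ,  0.08901628]), np.float64(0.0007622146660015519)) [ 0.47709426 -0.23878465  0.094     ] [ 0.47145457 -0.24108954  0.094     ]
orange (array([ 0.68867795, -0.28334377,  0.08221717]), np.float64(0.0012351330993952726)) [ 0.69537742 -0.28347754  0.094     ] [ 0.68099534 -0.28903102  0.094     ]
white (array([ 0.59736762, -0.3603297 ,  0.0732816 ]), np.float64(0.0015129038211509393)) [ 0.6105607  -0.35885433  0.094     ] [ 0.58697293 -0.36811679  0.094     ]
mid [0.56855835 0.10244258 0.0775    ]
blkhole [0.5701332  0.04695273 0.0725    ]
covBL [0.54555875 0.02632271 0.0725    ]
covBR [0.59540905 0.02631392 0.0725    ]
covTL [0.54269481 0.15315154 0.0725    ]
covTR [0.59272586 0.15310289 0.0725    ]
rack corners side [array([ 0.44327929, -0.20978583,  0.05      ]), array([ 0.43313281, -0.26422118,  0.05      ]), array([ 0.62241402, -0.30120565,  0.05      ]), array([ 0.63423224, -0.24820396,  0.05      ])]
rack corners scene [array([ 0.43982093, -0.26168389,  0.05      ]), array([ 0.45028072, -0.20746946,  0.05      ]), array([ 0.62740312, -0.29990385,  0.05      ]), array([ 0.63760334, -0.24228802,  0.05      ])]
orange/white/jar bottom [ 0.68533139 -0.2873231   0.        ] [ 0.59539856 -0.36194285  0.        ]
```

>>> step_arm --targets "40 0 0 0 0 0; 70 0 0 0 0 0; 70 0 0 0 0 0; 70 0 0 0 0 0"

```text
time_s: 0.65
eef_pos: [0.5749, 0.0697, 0.231]
eef_rot: [-0.0, 0.707, 0.707, -0.0]
wrist_force: [-0.3, 0.2, -0.1]
opening: 1.0
```

Run:
```python
from h import *
o=ctrl.get_obs();print(o['time_s'],o['eef_pos'],o['dq'].round(3))
w=cam('wrist','wrist1.png'); 
b=cv2.resize(w['image'][0:300,180:380],None,fx=2,fy=2,interpolation=cv2.INTER_CUBIC)
cv2.imwrite('pics/w2.png',b[:,:,::-1])
```

```text
0.65 [0.57489366 0.06966001 0.23104132] [-0.015 -0.003 -0.002  0.     0.     0.002]
```

View pics/w2.png

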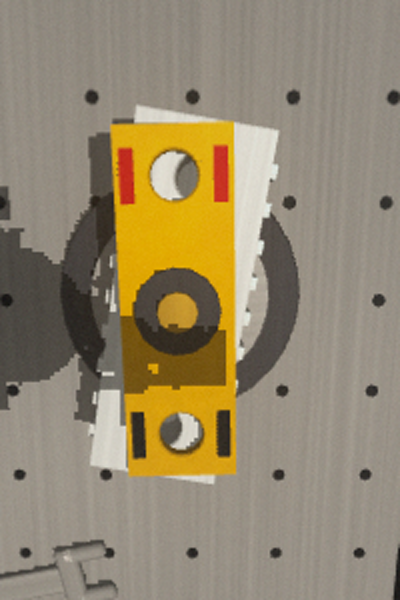

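>>> step_arm --targets "-50 5 0 0 0 0; -110 10 0 0 0 0; -170 15 0 0 0 0; -230 20 0 0 0 0; -285 25 0 0 0 0; -320 25 0 0 0 0; -320 25 0 0 0 0; -320 25 0 0 0 0"

```text
time_s: 1.7
eef_pos: [0.5995, -0.2502, 0.231]
eef_rot: [-0.0, 0.708, 0.707, 0.0]
wrist_force: [0.3, -0.2, 0.9]
opening: 1.001
```

Run:
```python
from h import *
o=ctrl.get_obs();print(o['time_s'],o['eef_pos'],o['dq'].round(3))
w=cam('wrist','wrist2.png');
```

```text
1.7 [ 0.59953216 -0.25016149  0.23097182] [ 0.027 -0.01   0.008 -0.    -0.001  0.   ]
```

View pics/wrist2.png

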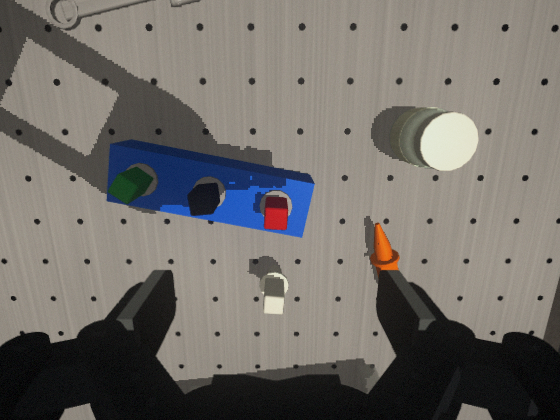

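Run:
```python
from h import *
w=load('wrist2')
b=cv2.resize(w['image'][160:240,95:325],None,fx=3.4,fy=3.4,interpolation=cv2.INTER_CUBIC)
cv2.imwrite('pics/w3.png',b[:,:,::-1])
b=cv2.resize(w['image'][180:240,245:305],None,fx=10,fy=10,interpolation=cv2.INTER_CUBIC)
cv2.imwrite('pics/w4.png',b[:,:,::-1])
w=load('wrist1')
W=lambda u,v:(180+u/2,v/2)
for n,u,z in (('mid',(177,312),.0775),('blk',(181.5,433),.0725),('red',(174,174.5),.0725),('covBL',(130,475),.0725),('covBR',(236,475),.0725),('covTL',(112,125),.0725),('covTR',(235,122),.0725),('hBL',(91,466),.064),('hBR',(214,484),.064),('hTL',(137,105),.064),('hTR',(278,129),.064)): print(n,onz(w,W(*u),z).round(4))
hsv=cv2.cvtColor(w['image'],cv2.COLOR_RGB2HSV)
```

```text
mid [0.5686 0.1027 0.0775]
blk [0.5702 0.0468 0.0725]
red [0.5675 0.1586 0.0725]
covBL [0.5461 0.0263 0.0725]
covBR [0.5955 0.0263 0.0725]
covTL [0.5426 0.1776 0.0725]
covTR [0.5924 0.1787 0.0725]
hBL [0.5267 0.0276 0.064 ]
hBR [0.5856 0.0184 0.064 ]
hTL [0.5522 0.1863 0.064 ]
hTR [0.6108 0.1771 0.064 ]
```

View pics/w3.png

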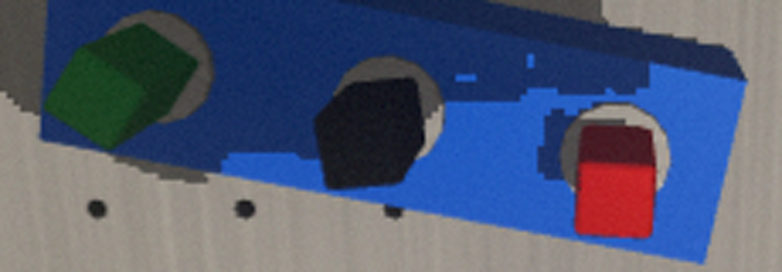

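View pics/w4.png

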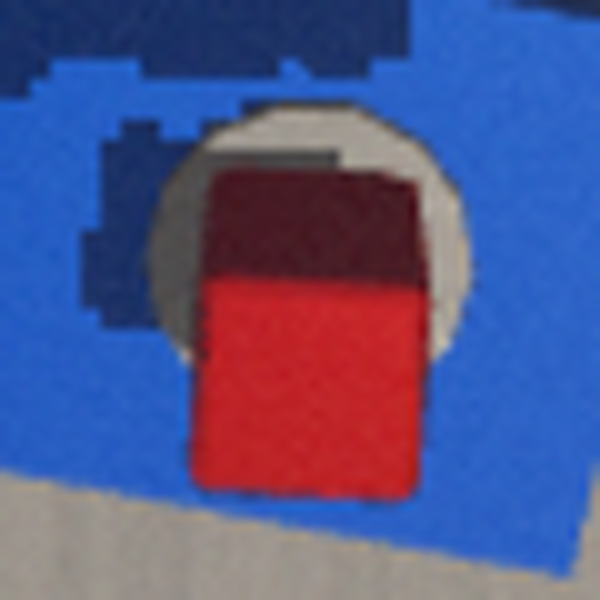

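Run:
```python
from h import *
w=load('wrist2')
W=lambda u,v:(245+u/10,180+v/10)
print(onz(w,W(310,387),.094),onz(w,W(309,264),.054))
P=[onz(w,W(*u),.094) for u in((200,278),(428,285),(418,497),(193,487))]
print(np.array(P)); 
for i in range(4): d=P[(i+1)%4]-P[i]; print(np.linalg.norm(d),np.degrees(np.arctan2(d[1],d[0])))
V=lambda u,v:(95+u/3.4,160+v/3.4)
print('blk collar',onz(w,V(388,110),.054),'grn',onz(w,V(158,66),.054))
# black top corners guess
P=[onz(w,V(*u),.094) for u in((316,122),(393,105),(405,182),(330,188))]
print(np.mean(P,0))
for i in range(4): d=P[(i+1)%4]-P[i]; print(np.linalg.norm(d),np.degrees(np.arctan2(d[1],d[0])))
```

```text
[ 0.59957674 -0.26799251  0.094     ] [ 0.59952303 -0.26839144  0.054     ]
[[ 0.59029861 -0.25831404  0.094     ]
 [ 0.60955704 -0.25895666  0.094     ]
 [ 0.60886137 -0.27794795  0.094     ]
 [ 0.58950551 -0.27700866  0.094     ]]
0.0192691439842306 -1.9111348067436629
0.019004035216956348 -92.09785920014554
0.019378641763385763 177.22175945614376
0.0187114371602305 87.570719193989
blk collar [ 0.53590009 -0.25439025  0.054     ] grn [ 0.47262136 -0.24172253  0.054     ]
[ 0.53656747 -0.25490132  0.094     ]
0.019673242850603893 12.489393233198507
0.01981115236054715 -84.45953044907742
0.018931283790653737 -175.3240440871919
0.017155840548842765 97.54338358784617
```

>>> step_arm --targets "-18 0 50 0 0 0.038; -18 0 100 0 0 0.038; -18 0 115 0 0 0.038; -18 0 115 0 0 0.038" --grip 45

```text
time_s: 2.25
eef_pos: [0.6, -0.2669, 0.116]
eef_rot: [-0.001, 0.72, 0.694, -0.0]
wrist_force: [0.1, 0.2, 0.4]
opening: 0.452
```

Run:
```python
from h import *
w=cam('wrist','wrist3.png'); w=cam('side','side3.png');
```

```text
(no output)
```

View pics/wrist3.png

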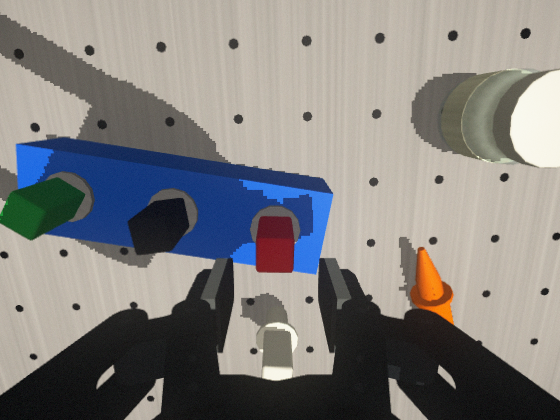

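View pics/side3.png

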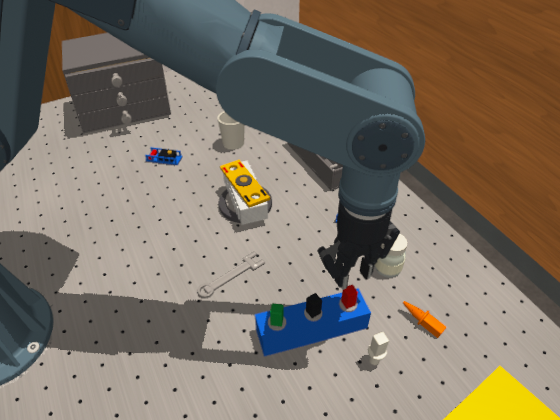

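>>> step_arm --targets "0 0 25 0 0 0; 0 0 45 0 0 0; 0 0 56 0 0 0; 0 0 56 0 0 0; 0 0 56 0 0 0"

```text
time_s: 2.98
eef_pos: [0.6006, -0.2683, 0.0611]
eef_rot: [0.001, 0.72, 0.694, 0.0]
wrist_force: [0.3, -0.0, -0.2]
opening: 0.447
```

Run:
```python
from h import *
w=cam('wrist','wrist4.png');w=cam('side','side4.png');
b=cv2.resize(w['image'][220:400,230:430],None,fx=3,fy=3,interpolation=cv2.INTER_CUBIC)
cv2.imwrite('pics/sd4.png',b[:,:,::-1])
```

```text
(no output)
```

View pics/wrist4.png

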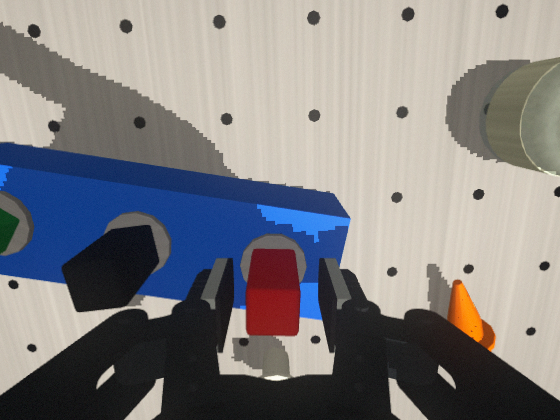

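View pics/sd4.png

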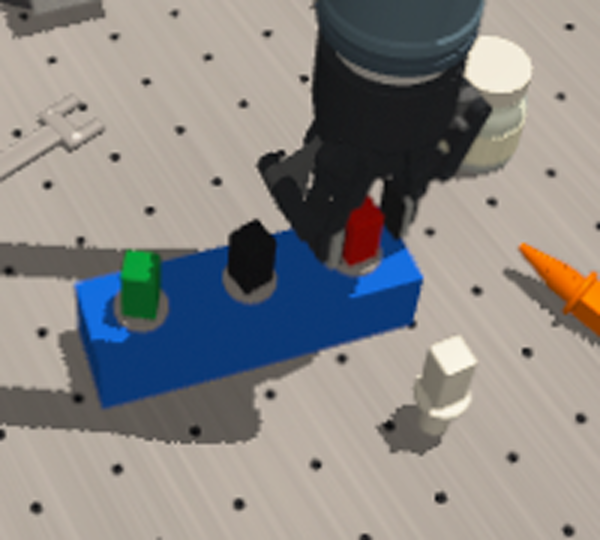

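>>> step_arm --targets "0 0 0 0 0 0; 0 0 0 0 0 0; 0 0 0 0 0 0; 0 0 0 0 0 0; 0 0 0 0 0 0" --grip 0

```text
time_s: 3.7
eef_pos: [0.6005, -0.2683, 0.0611]
eef_rot: [0.001, 0.72, 0.694, 0.0]
wrist_force: [0.6, 0.4, 4.8]
opening: 0.223
```

>>> step_arm --targets "0 0 -10 0 0 0; 0 0 -20 0 0 0; 0 0 -20 0 0 0"

```text
time_s: 4.08
eef_pos: [0.6006, -0.2684, 0.0815]
eef_rot: [0.001, 0.72, 0.694, 0.0]
wrist_force: [0.1, 0.8, -2.2]
opening: 0.223
```

>>> step_arm --targets "0 0 -45 0 0 0; 0 0 -80 0 0 0; 60 -6 -80 0 0 -0.038; 120 -12 -80 0 0 -0.038; 180 -18 -80 0 0 -0.038; 240 -24 -80 0 0 -0.038; 300 -30 -80 0 0 -0.038; 350 -38 -80 0 0 -0.038"

```text
time_s: 5.08
eef_pos: [0.5747, 0.0855, 0.1602]
eef_rot: [-0.0, 0.707, 0.707, 0.0]
wrist_force: [1.3, -0.7, -1.3]
opening: 0.23
```

>>> step_arm --targets "45 -4 0 0 0 0; 74 -4 0 0 0 0; 74 -4 0 0 0 0; 74 -4 0 0 0 0; 74 -4 0 0 0 0"

```text
time_s: 5.7
eef_pos: [0.5715, 0.1561, 0.1602]
eef_rot: [0.0, 0.708, 0.707, -0.0]
wrist_force: [0.4, -0.8, -1.0]
opening: 0.227
```

Run:
```python
from h import *
print(ctrl.get_obs()['eef_pos'])
w=cam('wrist','wrist5.png');d=cam('side','side5.png');s=cam('scene','scene5.png')
b=cv2.resize(d['image'][90:240,180:330],None,fx=4,fy=4,interpolation=cv2.INTER_CUBIC)
cv2.imwrite('pics/sd5.png',b[:,:,::-1])
b=cv2.resize(s['image'][130:240,240:380],None,fx=4,fy=4,interpolation=cv2.INTER_CUBIC)
cv2.imwrite('pics/sc5.png',b[:,:,::-1])
```

```text
[0.57146517 0.15606381 0.16017691]
```

View pics/wrist5.png

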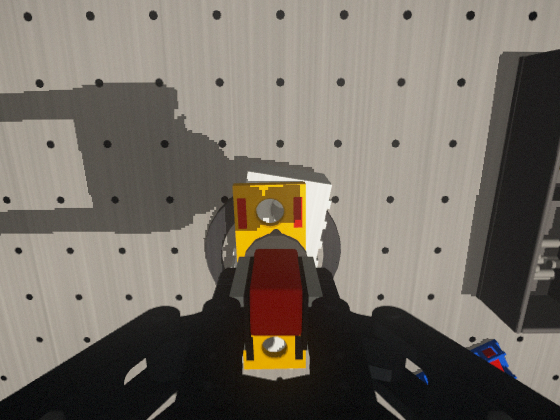

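View pics/sd5.png

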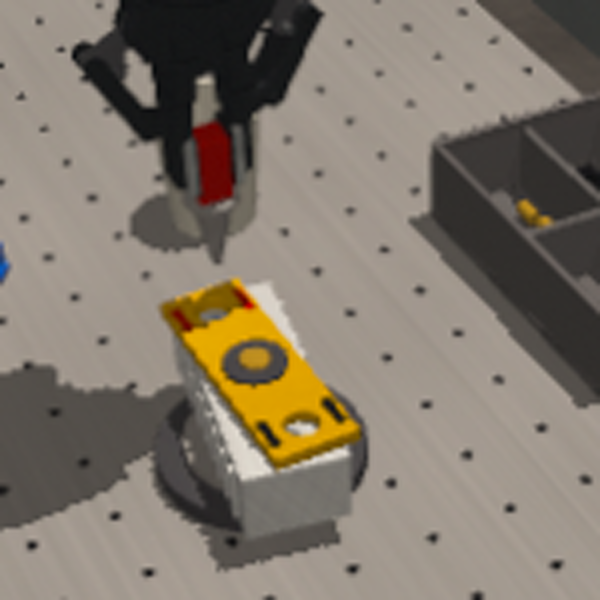

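View pics/sc5.png

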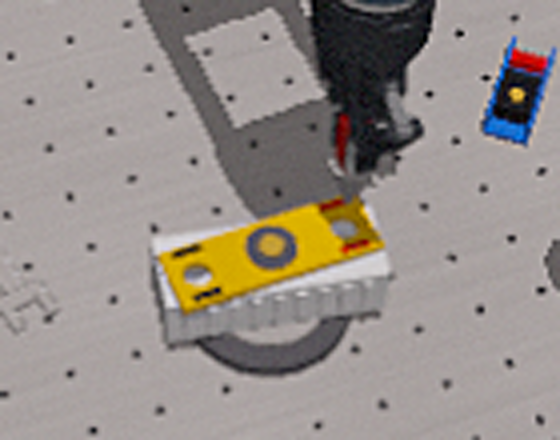

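Run:
```python
from h import *
w=load('wrist5');d=load('side5')
b=cv2.resize(w['image'][180:350,220:340],None,fx=5,fy=5,interpolation=cv2.INTER_CUBIC)[:,:]
cv2.imwrite('pics/w5.png',cv2.resize(b[:600],None,fx=1,fy=1)[:,:,::-1])
b=cv2.resize(d['image'][115:180,205:270],None,fx=9,fy=9,interpolation=cv2.INTER_CUBIC)
cv2.imwrite('pics/sd5b.png',b[:,:,::-1])
```

```text
(no output)
```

View pics/w5.png

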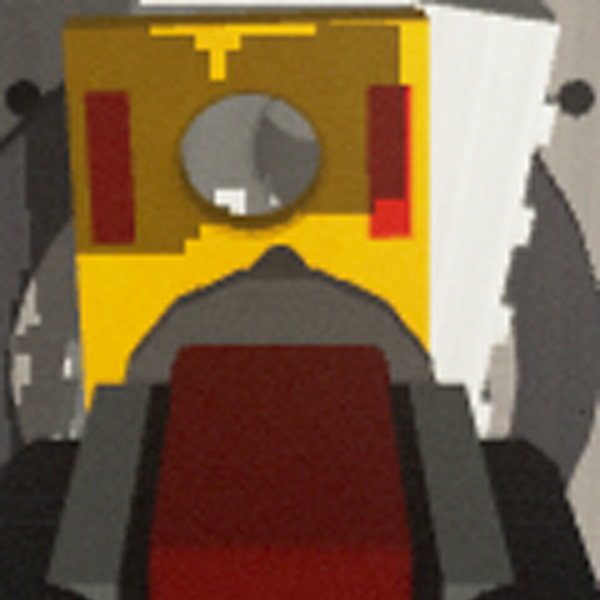

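View pics/sd5b.png

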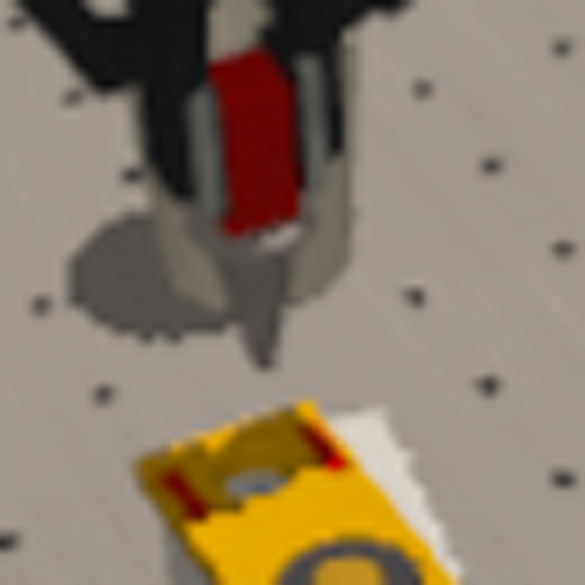

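Run:
```python
from h import *
w=load('wrist5');d=load('side5')
print(tri(w,(276.4,230.5),d,(234.1,154.8)))
for z in (.103,.107,.110): print(z,onz(w,(276.4,229.4),z),onz(d,(234.1,155),z))
print('red', onz(w,(220+251/5,180+156/5),.0725),'bars',onz(w,(220+(109+388)/10,180+(167+161)/10),.0725))
print('housing right edge', onz(w,(220+558/5,180+25/5),.064),onz(w,(220+480/5,180+425/5),.064))
d0=load('side0');
```

```text
(array([0.57106357, 0.1579292 , 0.10730754]), np.float64(0.0012814630405412054))
0.103 [0.5716855  0.15689312 0.103     ] [0.57215619 0.162755   0.103     ]
0.107 [0.57167705 0.15832057 0.107     ] [0.57026424 0.15772361 0.107     ]
0.11 [0.57167072 0.15939116 0.11      ] [0.56884528 0.15395007 0.11      ]
red [0.56743755 0.15948215 0.0725    ] bars [0.56708099 0.15831608 0.0725    ]
housing right edge [0.61087114 0.17622068 0.064     ] [0.60180853 0.11425135 0.064     ]
```

>>> step_arm --targets "2 1 15 0 0 0; 2 1 30 0 0 0; 2 1 38 0 0 0; 2 1 42 0 0 0; 2 1 42 0 0 0"

```text
time_s: 6.48
eef_pos: [0.5722, 0.1592, 0.1179]
eef_rot: [-0.0, 0.707, 0.707, -0.0]
wrist_force: [0.3, 0.1, -2.0]
opening: 0.226
```

Run:
```python
from h import *
print(ctrl.get_obs()['eef_pos'],ctrl.get_obs()['wrist_force'])
w=cam('wrist','wrist6.png');d=cam('side','side6.png')
a=cv2.resize(w['image'][180:300,210:350],None,fx=4,fy=4,interpolation=cv2.INTER_CUBIC)
b=cv2.resize(d['image'][115:215,195:295],None,fx=4.8,fy=4.8,interpolation=cv2.INTER_CUBIC)
a=cv2.resize(a,(400,480))
cv2.imwrite('pics/c6.png',np.hstack([cv2.resize(a,(390,334)),cv2.resize(b,(334,334))])[:,:,::-1])
```

```text
[0.57218988 0.15921029 0.11791638] [ 0.30692364  0.08279604 -1.97678789]
```

View pics/c6.png

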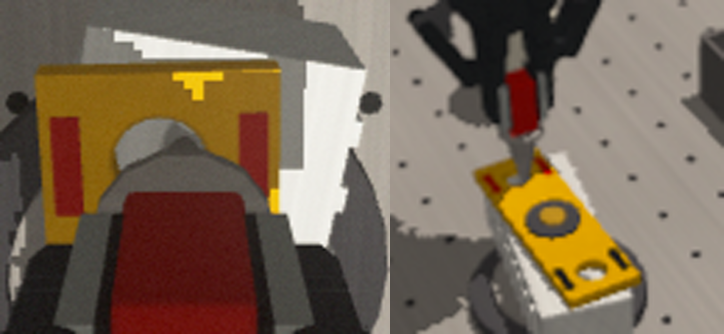

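>>> step_arm --targets "-0.5 0.5 2.5 0 0 0; -1 1 5 0 0 0; -1 1 5 0 0 0; -1 1 5 0 0 0"

```text
time_s: 7.08
eef_pos: [0.5726, 0.1582, 0.1129]
eef_rot: [-0.001, 0.707, 0.707, -0.001]
wrist_force: [-4.4, 0.1, -0.2]
opening: 0.227
```

>>> step_arm --targets "0 0.5 2 0 0 0; 0 1 4 0 0 0; 0 1 4 0 0 0"

```text
time_s: 7.45
eef_pos: [0.5744, 0.1582, 0.1091]
eef_rot: [-0.0, 0.707, 0.707, 0.0]
wrist_force: [-4.5, 0.2, 0.6]
opening: 0.22
```

>>> step_arm --targets "0 0.3 2 0 0 0; 0 0.6 4 0 0 0; 0 0.6 5 0 0 0; 0 0.6 5 0 0 0"

```text
time_s: 7.95
eef_pos: [0.5749, 0.1582, 0.1041]
eef_rot: [-0.0, 0.707, 0.707, -0.0]
wrist_force: [-4.8, -0.1, 0.4]
opening: 0.225
```

>>> step_arm --targets "0 0.3 2 0 0 0; 0 0.5 4 0 0 0; 0 0.5 4 0 0 0"

```text
time_s: 8.32
eef_pos: [0.5754, 0.1582, 0.0999]
eef_rot: [-0.0, 0.707, 0.707, -0.0]
wrist_force: [-3.7, 0.4, -0.2]
opening: 0.223
```

>>> step_arm --targets "0 0.3 2 0 0 0; 0 0.4 3 0 0 0; 0 0.4 3 0 0 0"

```text
time_s: 8.7
eef_pos: [0.5758, 0.1582, 0.0971]
eef_rot: [-0.0, 0.707, 0.707, -0.0]
wrist_force: [-4.8, -0.7, 2.3]
opening: 0.225
```

>>> step_arm --targets "0 0.3 2 0 0 0; 0 0.4 3 0 0 0; 0 0.4 3 0 0 0"

```text
time_s: 9.07
eef_pos: [0.576, 0.1582, 0.0938]
eef_rot: [-0.0, 0.707, 0.707, -0.0]
wrist_force: [-3.8, -0.5, -0.6]
opening: 0.224
```

>>> step_arm --targets "0 0.3 1.5 0 0 0; 0 0.5 2.5 0 0 0; 0 0.5 2.5 0 0 0"

```text
time_s: 9.45
eef_pos: [0.5767, 0.1581, 0.0916]
eef_rot: [-0.0, 0.707, 0.707, -0.0]
wrist_force: [-4.0, -1.3, 0.3]
opening: 0.227
```

>>> step_arm --targets "0 0.2 1 0 0 0; 0 0.3 2 0 0 0; 0 0.3 2 0 0 0"

```text
time_s: 9.82
eef_pos: [0.5771, 0.1581, 0.0897]
eef_rot: [0.0, 0.707, 0.707, -0.0]
wrist_force: [-4.7, -1.6, 0.1]
opening: 0.223
```

>>> step_arm --targets "-0.3 0 0.7 0 0 0; -0.3 0 1.5 0 0 0; -0.3 0 1.5 0 0 0"

```text
time_s: 10.2
eef_pos: [0.5771, 0.158, 0.0882]
eef_rot: [0.0, 0.707, 0.707, 0.0]
wrist_force: [-4.1, -0.4, -0.1]
opening: 0.224
```

>>> step_arm --targets "0 0 0.7 0 0 0; 0 0 1.5 0 0 0; 0 0 1.5 0 0 0"

```text
time_s: 10.58
eef_pos: [0.5771, 0.1579, 0.0867]
eef_rot: [0.0, 0.707, 0.707, 0.0]
wrist_force: [-3.7, -1.1, 0.8]
opening: 0.225
```

>>> step_arm --targets "-0.2 0 0.7 0 0 0; -0.2 0 1.5 0 0 0; -0.2 0 1.5 0 0 0"

```text
time_s: 10.95
eef_pos: [0.5771, 0.1578, 0.0852]
eef_rot: [-0.0, 0.707, 0.707, 0.0]
wrist_force: [-3.0, 0.6, -0.4]
opening: 0.224
```

>>> step_arm --targets "0 0 0.7 0 0 0; 0 0 1.5 0 0 0; 0 0 1.5 0 0 0"

```text
time_s: 11.32
eef_pos: [0.5771, 0.1578, 0.0837]
eef_rot: [0.0, 0.707, 0.707, 0.0]
wrist_force: [-2.1, 0.8, 0.3]
opening: 0.224
```

>>> step_arm --targets "0 0 0.5 0 0 0; 0 0 0.8 0 0 0; 0 0 0.8 0 0 0"

```text
time_s: 11.7
eef_pos: [0.5772, 0.1578, 0.0835]
eef_rot: [0.0, 0.707, 0.707, 0.0]
wrist_force: [-6.0, 1.7, 5.1]
opening: 0.224
```

>>> step_arm --targets "0 0 0.4 0 0 0; 0 0 0.6 0 0 0; 0 0 0.6 0 0 0"

```text
time_s: 12.08
eef_pos: [0.5775, 0.1577, 0.0835]
eef_rot: [0.0, 0.707, 0.707, 0.0]
wrist_force: [-5.3, -0.2, 7.7]
opening: 0.231
```

Run:
```python
from h import *
w=cam('wrist','wrist7.png');d=cam('side','side7.png')
a=w['image'][180:300,210:350]
b=d['image'][115:215,195:295]
cv2.imwrite('pics/c7.png',np.hstack([cv2.resize(a,(448,384),interpolation=2),cv2.resize(b,(350,384),interpolation=2)])[:,:,::-1])
```

```text
(no output)
```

View pics/c7.png

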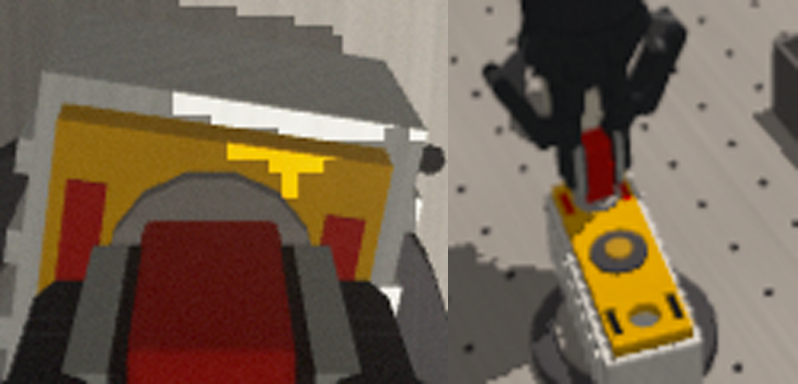

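>>> step_arm --targets "0 -0.3 -1 0 0 0; 0 -0.3 -1 0 0 0"

```text
time_s: 12.42
eef_pos: [0.5773, 0.1577, 0.0836]
eef_rot: [0.0, 0.707, 0.707, 0.001]
wrist_force: [-0.9, 0.6, 1.3]
opening: 0.225
```

>>> step_arm --targets "0 0 0 0 0 0; 0 0 0 0 0 0; 0 0 0 0 0 0" --grip 45

```text
time_s: 12.8
eef_pos: [0.5769, 0.1576, 0.0834]
eef_rot: [0.0, 0.707, 0.707, 0.0]
wrist_force: [0.3, -0.0, 0.4]
opening: 0.451
```

>>> step_arm --targets "0 0 -20 0 0 0; 0 0 -50 0 0 0; 0 0 -90 0 0 0; 0 0 -110 0 0 0; -20 0 -110 0 0 0; -20 0 -110 0 0 0"

```text
time_s: 13.55
eef_pos: [0.5765, 0.136, 0.1931]
eef_rot: [-0.0, 0.708, 0.706, -0.0]
wrist_force: [-0.6, -0.1, 0.0]
opening: 0.452
```

Run:
```python
from h import *
w=cam('wrist','wrist8.png');d=cam('side','side8.png')
a=w['image'][140:420,160:400]
b=d['image'][115:235,185:305]
cv2.imwrite('pics/c8.png',np.hstack([cv2.resize(a,(394,460),interpolation=2),cv2.resize(b,(400,460),interpolation=2)])[:,:,::-1])
```

```text
(no output)
```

View pics/c8.png

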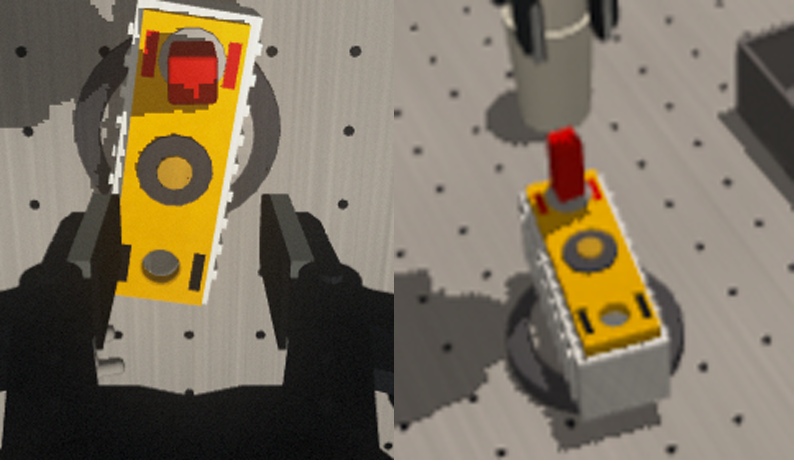

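Run:
```python
from h import *
w=load('wrist8');d=load('side8')
print('blk',onz(w,(160+160/1.6417,140+264/1.643),.0725))
b=cv2.resize(w['image'][135:225,230:320],None,fx=6,fy=6,interpolation=2);c=cv2.resize(w['image'][280:330,225:290],None,fx=6,fy=6,interpolation=2)
cv2.imwrite('pics/w8.png',np.vstack([b[:300],cv2.resize(c,(540,300*540//390))[:290]])[:,:,::-1])
b=cv2.resize(d['image'][140:190,205:255],None,fx=12,fy=12,interpolation=2);cv2.imwrite('pics/sd8.png',b[:,:,::-1])
print('expect head top centre side/wrist',proj(d,(.5771,.1578,.1165)),proj(w,(.5771,.1578,.1165)))
```

```text
blk [0.56029196 0.04876087 0.0725    ]
expect head top centre side/wrist [236.56666967 150.71185078] [276.93715346 189.01873968]
```

View pics/w8.png

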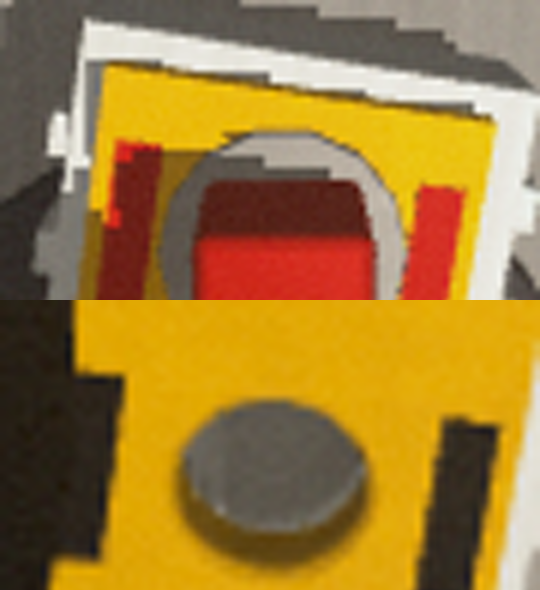

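View pics/sd8.png

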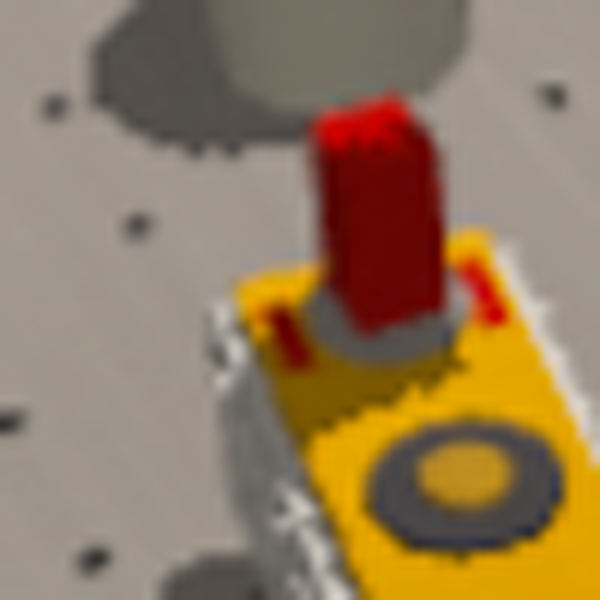

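>>> step_arm --targets "-55 -5 -10 0 0 0; -115 -10 -10 0 0 0; -175 -20 -10 0 0 0; -235 -30 -10 0 0 0; -295 -40 -10 0 0 0; -345 -40 -10 0 0 0; -371 -40 -10 0 0 0; -371 -40 -10 0 0 0"

```text
time_s: 14.65
eef_pos: [0.536, -0.2348, 0.2021]
eef_rot: [-0.001, 0.708, 0.706, -0.0]
wrist_force: [0.6, -0.0, -0.4]
opening: 0.448
```

>>> step_arm --targets "0 0 0 0 0 0; 0 0 0 0 0 0"

```text
time_s: 14.9
eef_pos: [0.5368, -0.2319, 0.2031]
eef_rot: [-0.0, 0.707, 0.708, 0.0]
wrist_force: [-0.3, 0.0, 0.6]
opening: 0.445
```

Run:
```python
from h import *
print(ctrl.get_obs()['eef_pos'])
w=cam('wrist','wrist9.png')
g=np.clip(w['image'].astype(float)*2,0,255).astype(np.uint8)
b=cv2.resize(g[170:260,200:320],None,fx=6,fy=6,interpolation=2);cv2.imwrite('pics/w9.png',b[:,:,::-1])
```

```text
[ 0.53676912 -0.23189456  0.20305506]
```

View pics/w9.png

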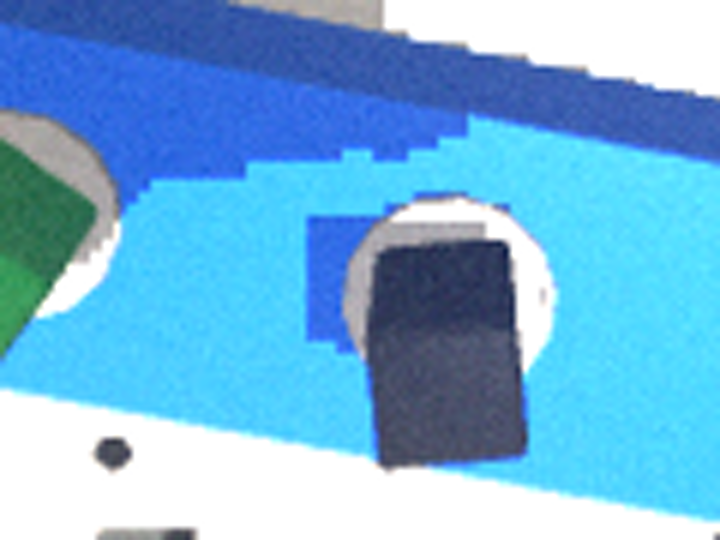

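View pics/wrist9.png

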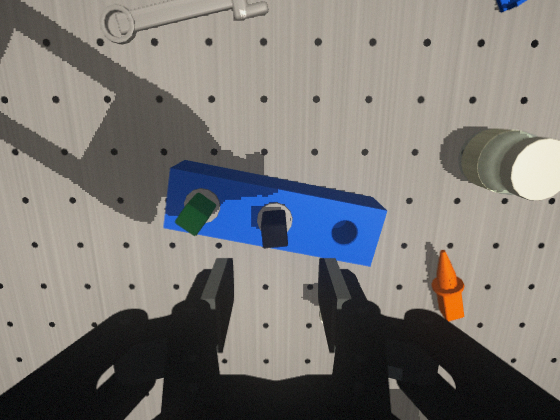

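Run:
```python
from h import *
w=load('wrist9')
V=lambda u,v:(200+u/6,170+v/6)
P=[onz(w,V(*u),.094) for u in((371,335),(518,328),(526,452),(383,468))]
print(np.mean(P,0),onz(w,V(450,300),.054))
for i in range(4): d=P[(i+1)%4]-P[i]; print(np.linalg.norm(d),np.degrees(np.arctan2(d[1],d[0])))
w=load('wrist8'); print(onz(w,(258.1,301.9),.0725))
```

```text
[ 0.53598513 -0.25497107  0.094     ] [ 0.53598204 -0.25482982  0.054     ]
0.01893472372622148 2.950567348270816
0.017183894796725413 -85.92249553773857
0.018883981318054015 -173.05972732212226
0.01849956878758117 94.29630800965433
[0.56082566 0.04756278 0.0725    ]
```

>>> step_arm --targets "-10 -0.8 30 0 0 -0.04; -22 -0.8 60 0 0 -0.08; -22 -0.8 85 0 0 -0.08; -22 -0.8 85 0 0 -0.08; -22 -0.8 85 0 0 -0.08"

```text
time_s: 15.58
eef_pos: [0.5366, -0.2551, 0.1195]
eef_rot: [0.001, 0.678, 0.735, 0.0]
wrist_force: [-0.1, -0.7, 0.5]
opening: 0.447
```

>>> step_arm --targets "0 -0.5 20 0 0 0; 0 -0.5 40 0 0 0; 0 -0.5 58 0 0 0; 0 -0.5 58 0 0 0; 0 -0.5 58 0 0 0"

```text
time_s: 16.2
eef_pos: [0.5356, -0.2555, 0.0604]
eef_rot: [0.0, 0.678, 0.735, 0.0]
wrist_force: [0.6, 0.1, 0.5]
opening: 0.455
```

Run:
```python
from h import *
print(ctrl.get_obs()['eef_pos'])
w=cam('wrist','wrist10.png')
```

```text
[ 0.53558768 -0.2554662   0.0603784 ]
```

View pics/wrist10.png

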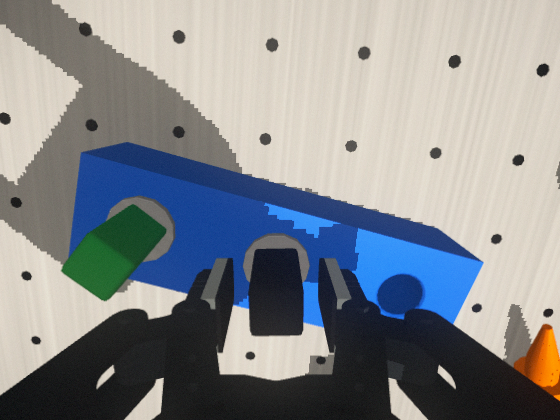

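Bolt head centred between the fingers at (276,290) and square to them. Close and lift.

>>> step_arm --targets "0 0 0 0 0 0; 0 0 0 0 0 0; 0 0 0 0 0 0; 0 0 0 0 0 0; 0 0 0 0 0 0" --grip 0

```text
time_s: 16.88
eef_pos: [0.536, -0.2558, 0.0613]
eef_rot: [0.001, 0.678, 0.735, 0.0]
wrist_force: [-0.4, -0.0, 5.6]
opening: 0.223
```

>>> step_arm --targets "0 0 -10 0 0 0; 0 0 -20 0 0 0; 0 0 -60 0 0 0; 0 0 -100 0 0 0; 0 0 -100 0 0 0"

```text
time_s: 17.5
eef_pos: [0.5376, -0.2569, 0.165]
eef_rot: [0.004, 0.678, 0.735, 0.0]
wrist_force: [0.0, -0.2, -2.2]
opening: 0.225
```

>>> step_arm --targets "50 8 0 0 0 0.04; 105 16 0 0 0 0.08; 160 26 0 0 0 0.08; 215 35 0 0 0 0.08; 265 43 0 0 0 0.08; 300 48.5 0 0 0 0.08; 300 48.5 0 0 0 0.08; 300 48.5 0 0 0 0.08"

```text
time_s: 18.5
eef_pos: [0.5593, 0.0473, 0.1597]
eef_rot: [-0.0, 0.707, 0.707, -0.001]
wrist_force: [-0.2, 0.7, -1.0]
opening: 0.226
```

>>> step_arm --targets "0 0 0 0 0 0; 0 0 0 0 0 0"

```text
time_s: 18.75
eef_pos: [0.5598, 0.0465, 0.1603]
eef_rot: [-0.0, 0.708, 0.707, -0.0]
wrist_force: [0.4, 0.8, -1.4]
opening: 0.224
```

Run:
```python
from h import *
o=ctrl.get_obs();print(o['eef_pos'],o['dq'].round(3))
w=cam('wrist','wrist11.png');d=cam('side','side11.png')
b=cv2.resize(d['image'][125:215,215:305],None,fx=4,fy=4,interpolation=2)
a=cv2.resize(w['image'][150:280,220:340],None,fx=3.6,fy=3.6,interpolation=2)
cv2.imwrite('pics/c11.png',np.hstack([a[:360],b[:360]])[:,:,::-1])
```

```text
[0.55978466 0.04652567 0.16028191] [ 0.004 -0.002 -0.002 -0.     0.001  0.001]
```

View pics/c11.png

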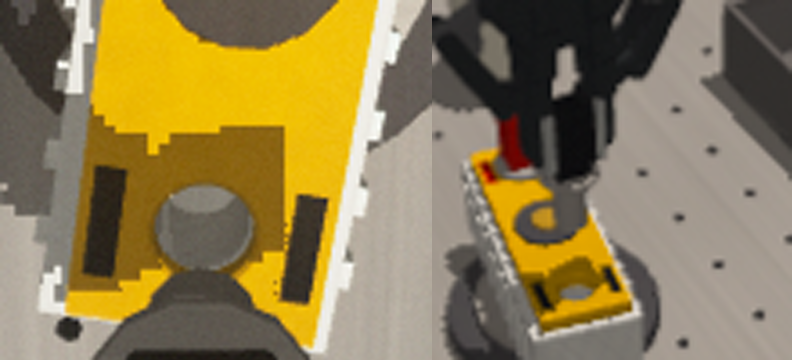

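Run:
```python
from h import *
w=load('wrist11');d=load('side11')
V=lambda u,v:(220+u/3.6,150+v/3.6)
print(onz(w,V(203.5,229),.0725), w['xyz'])
a=cv2.resize(w['image'][190:260,245:315],None,fx=8,fy=8,interpolation=2)
cv2.imwrite('pics/w11.png',a[:,:,::-1])
```

```text
[0.56021154 0.04815393 0.0725    ] [0.55962857 0.11875137 0.30328311]
```

View pics/w11.png

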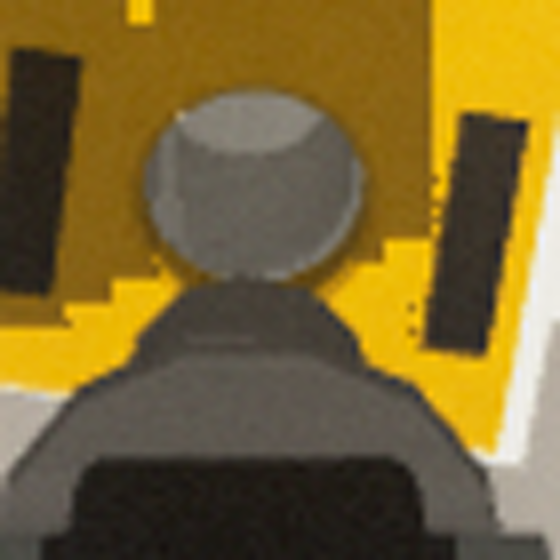

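Run:
```python
from h import *
w=load('wrist11')
print(onz(w,(245+252/8,190+275/8),.115)-[0,.006,0], onz(w,(245+247/8,190+345/8),.153)-[0,.016,0],onz(w,(245+254.5/8,190+187/8),.0725))
```

```text
[0.56008083 0.0486698  0.115     ] [0.55969496 0.0473229  0.153     ] [0.56041088 0.04832623 0.0725    ]
```

>>> step_arm --targets "1.2 0.4 15 0 0 0; 1.2 0.4 30 0 0 0; 1.2 0.4 38 0 0 0; 1.2 0.4 42 0 0 0; 1.2 0.4 42 0 0 0; 1.2 0.4 42 0 0 0"

```text
time_s: 19.6
eef_pos: [0.5606, 0.0488, 0.1188]
eef_rot: [0.0, 0.707, 0.707, 0.0]
wrist_force: [-0.3, -0.4, -0.8]
opening: 0.224
```

>>> step_arm --targets "0 0 2 0 0 0; 0 0 3 0 0 0; 0 0 3 0 0 0"

```text
time_s: 19.98
eef_pos: [0.5602, 0.0488, 0.1154]
eef_rot: [0.0, 0.707, 0.707, 0.0]
wrist_force: [0.9, 0.5, -1.3]
opening: 0.225
```

>>> step_arm --targets "0 0 1 0 0 0; 0 0 2 0 0 0; 0 0 2 0 0 0"

```text
time_s: 20.35
eef_pos: [0.5606, 0.0484, 0.1139]
eef_rot: [0.001, 0.707, 0.707, 0.0]
wrist_force: [-1.4, -3.1, 4.7]
opening: 0.223
```

>>> step_arm --targets "-1 0 0 0 0 0; -1 0 0 0 0 0"

```text
time_s: 20.6
eef_pos: [0.5602, 0.0477, 0.1131]
eef_rot: [0.0, 0.707, 0.707, -0.0]
wrist_force: [1.5, -2.5, -0.5]
opening: 0.223
```

>>> step_arm --targets "0 0 1 0 0 0; 0 0 2 0 0 0; 0 0 2 0 0 0"

```text
time_s: 20.98
eef_pos: [0.5601, 0.0476, 0.1111]
eef_rot: [0.0, 0.707, 0.707, -0.0]
wrist_force: [1.9, -3.4, -1.8]
opening: 0.227
```

>>> step_arm --targets "-0.7 0.3 0 0 0 0; -0.7 0.3 1 0 0 0; -0.7 0.3 1 0 0 0"

```text
time_s: 21.35
eef_pos: [0.5603, 0.0474, 0.1102]
eef_rot: [-0.0, 0.707, 0.707, -0.0]
wrist_force: [0.2, -0.9, -1.3]
opening: 0.222
```

>>> step_arm --targets "0 0 2 0 0 0; 0 0 4 0 0 0; 0 0 4 0 0 0"

```text
time_s: 21.72
eef_pos: [0.5602, 0.0472, 0.106]
eef_rot: [-0.0, 0.707, 0.707, -0.0]
wrist_force: [-0.6, 0.6, -1.4]
opening: 0.221
```

>>> step_arm --targets "0 0 2 0 0 0; 0 0 4 0 0 0; 0 0 4 0 0 0"

```text
time_s: 22.1
eef_pos: [0.5603, 0.0471, 0.1021]
eef_rot: [-0.0, 0.707, 0.707, -0.0]
wrist_force: [0.2, -0.1, -1.3]
opening: 0.222
```

>>> step_arm --targets "0 0 3 0 0 0; 0 0 5 0 0 0; 0 0 5 0 0 0"

```text
time_s: 22.48
eef_pos: [0.5604, 0.0471, 0.0971]
eef_rot: [-0.0, 0.707, 0.707, -0.0]
wrist_force: [-0.0, -0.8, -1.6]
opening: 0.223
```

>>> step_arm --targets "0 0 3 0 0 0; 0 0 5 0 0 0; 0 0 5 0 0 0"

```text
time_s: 22.85
eef_pos: [0.5604, 0.0471, 0.0921]
eef_rot: [-0.0, 0.707, 0.707, -0.0]
wrist_force: [-0.2, -0.3, -1.2]
opening: 0.226
```

>>> step_arm --targets "0 0 2 0 0 0; 0 0 4 0 0 0; 0 0 4 0 0 0"

```text
time_s: 23.22
eef_pos: [0.5604, 0.0471, 0.0881]
eef_rot: [-0.0, 0.707, 0.707, -0.0]
wrist_force: [-0.3, 0.1, -2.1]
opening: 0.222
```

>>> step_arm --targets "0 0 1.5 0 0 0; 0 0 3 0 0 0; 0 0 3 0 0 0"

```text
time_s: 23.6
eef_pos: [0.5604, 0.0471, 0.0852]
eef_rot: [-0.0, 0.707, 0.707, -0.0]
wrist_force: [-1.2, -0.0, -1.8]
opening: 0.227
```

>>> step_arm --targets "0 0 0.6 0 0 0; 0 0 1.2 0 0 0; 0 0 1.2 0 0 0"

```text
time_s: 23.98
eef_pos: [0.5604, 0.0471, 0.0841]
eef_rot: [-0.0, 0.707, 0.707, -0.0]
wrist_force: [-2.1, -1.4, -0.7]
opening: 0.222
```

>>> step_arm --targets "0 0 0.3 0 0 0; 0 0 0.5 0 0 0; 0 0 0.5 0 0 0"

```text
time_s: 24.35
eef_pos: [0.5605, 0.0471, 0.0838]
eef_rot: [0.0, 0.707, 0.707, -0.0]
wrist_force: [-3.1, -1.1, 1.6]
opening: 0.222
```

>>> step_arm --targets "0 0 0.4 0 0 0; 0 0 0.8 0 0 0; 0 0 0.8 0 0 0"

```text
time_s: 24.72
eef_pos: [0.5605, 0.047, 0.0837]
eef_rot: [0.0, 0.707, 0.707, -0.0]
wrist_force: [-6.5, -0.5, 8.1]
opening: 0.223
```

>>> step_arm --targets "0 -0.2 -0.9 0 0 0; 0 -0.2 -0.9 0 0 0"

```text
time_s: 24.98
eef_pos: [0.5604, 0.0471, 0.0838]
eef_rot: [0.0, 0.707, 0.707, 0.0]
wrist_force: [-2.4, -0.2, 2.2]
opening: 0.222
```

>>> step_arm --targets "0 0 0 0 0 0; 0 0 0 0 0 0; 0 0 0 0 0 0" --grip 45

```text
time_s: 25.35
eef_pos: [0.5605, 0.0471, 0.0838]
eef_rot: [0.0, 0.707, 0.707, 0.0]
wrist_force: [-0.4, 0.5, 0.6]
opening: 0.452
```

>>> step_arm --targets "0 0 -20 0 0 0; 0 0 -50 0 0 0; 0 0 -90 0 0 0; 0 0 -120 0 0 0; 0 0 -120 0 0 0; 0 0 -120 0 0 0"

```text
time_s: 26.1
eef_pos: [0.5598, 0.0472, 0.2028]
eef_rot: [-0.0, 0.707, 0.707, -0.0]
wrist_force: [-0.4, 0.3, -0.4]
opening: 0.448
```

Run:
```python
from h import *
w=cam('wrist','wrist12.png');d=cam('side','side12.png');s=cam('scene','scene12.png')
a=w['image'][60:330,180:380]
b=d['image'][125:225,195:295]
cv2.imwrite('pics/c12.png',np.hstack([cv2.resize(a,(356,480),interpolation=2),cv2.resize(b,(440,480),interpolation=2)])[:,:,::-1])
print(proj(d,(.5771,.1578,.1165)),proj(d,(.5602,.0474,.1165)))
```

```text
[236.56666967 150.71185078] [250.69133602 180.86692153]
```

View pics/c12.png

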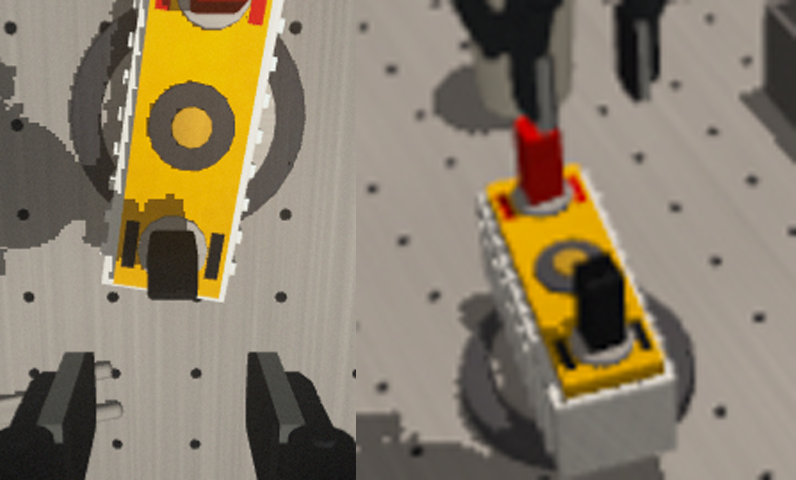

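View pics/side12.png

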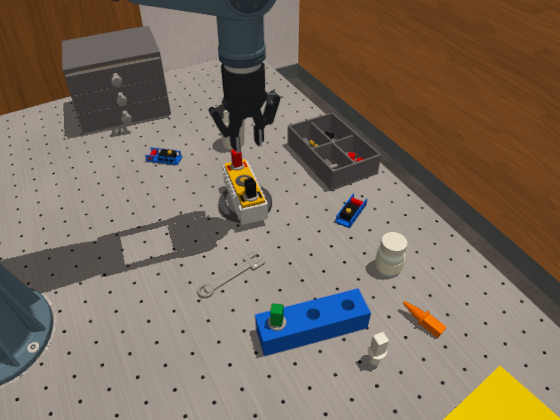

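```bash
python3 -c "
from h import *
print(ticket.hand_in())"
```

```text
the job is handed in; nothing more can be done
None
```

The pin and then the bolt are fully home, and I handed the job in at about 26 s of the 72 s allowed.

**Pin:** I lowered the red drift pin into the overlap of the two holes. The housing's hole lay about 10 mm to the +x side of the cover's red hole. I moved the pin across as it went down, so it turned the cover into line. The sideways force stayed near 4–6 N. It stopped with its collar on the cover, at the height expected from the grasp, under about 8 N of push. I then eased off and released it.

**Bolt:** The bolt's bevel touched the +y edge of the black hole. I moved it back about 1.7 mm in two small shifts, and it then slid in freely. It also stopped at the expected height, under about 8 N, and I eased off and released it.

**Last checks:**
- **Fit:** The last pictures show the cover in line with the housing and both collars on it. In the side view both head tops are within about a pixel of where a seated part should be.
- **Robot:** The gripper is open and clear, with wrist forces near zero.
- **Bystanders:** The spare, white look-alike, wrench, jar, cup and legs look undisturbed.

**What disagreed:**
- **Orange look-alike pin:** It stood on its tip in the first picture and was lying down by the time I first looked over the rack. The arm had not come near it or felt any contact, so it most likely tipped over by itself.
- **Pin height:** The two-camera estimate of the pin's height in the grip was about 1 mm off the value from the grasp. The height at which it stopped matched the grasp value.

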